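# Set out the fresh reagent bottles in their colour-coded saucers

### The job

Set up the next run of the sample puncher: put each of the four fresh, blue-capped bottles upright into the spill saucer of its own colour (the colour of the dot on its cap), flat on the saucer's floor. Set them down gently, without dropping or tipping any, and leave the two used, white-capped bottles standing where they are.

Things in the scene. Friction and masses are not known exactly. Their poses are not given: they have to be found in the camera images.
- bottle_red: capped cylindrical glass bottle standing upright on the bench, 44 mm diameter, 84 mm tall, about 0.12 kg; the round BLUE screw cap (also 44 mm diameter) takes the top 22 mm, from 62 to 84 mm above its base, over a narrower neck; red dot on the cap's top and red band round the glass. Origin at the centre of its underside, z up along the bottle. Fresh: to be moved.
- bottle_yellow: capped cylindrical glass bottle standing upright on the bench, 44 mm diameter, 84 mm tall, about 0.12 kg; the round BLUE screw cap (also 44 mm diameter) takes the top 22 mm, from 62 to 84 mm above its base, over a narrower neck; yellow dot on the cap's top and yellow band round the glass. Origin at the centre of its underside, z up along the bottle. Fresh: to be moved.
- bottle_green: capped cylindrical glass bottle standing upright on the bench, 44 mm diameter, 84 mm tall, about 0.12 kg; the round BLUE screw cap (also 44 mm diameter) takes the top 22 mm, from 62 to 84 mm above its base, over a narrower neck; green dot on the cap's top and green band round the glass. Origin at the centre of its underside, z up along the bottle. Fresh: to be moved.
- bottle_black: capped cylindrical glass bottle standing upright on the bench, 44 mm diameter, 84 mm tall, about 0.12 kg; the round BLUE screw cap (also 44 mm diameter) takes the top 22 mm, from 62 to 84 mm above its base, over a narrower neck; black dot on the cap's top and black band round the glass. Origin at the centre of its underside, z up along the bottle. Fresh: to be moved.
- used_red: capped cylindrical glass bottle standing upright on the bench, 44 mm diameter, 84 mm tall, about 0.12 kg; the round WHITE screw cap (also 44 mm diameter) takes the top 22 mm, from 62 to 84 mm above its base, over a narrower neck; red dot on the cap's top and red band round the glass. Origin at the centre of its underside, z up along the bottle. Used: must be left alone.
- used_green: capped cylindrical glass bottle standing upright on the bench, 44 mm diameter, 84 mm tall, about 0.12 kg; the round WHITE screw cap (also 44 mm diameter) takes the top 22 mm, from 62 to 84 mm above its base, over a narrower neck; green dot on the cap's top and green band round the glass. Origin at the centre of its underside, z up along the bottle. Used: must be left alone.
- saucer_red: red round open spill saucer fixed to the bench: 74 mm outer diameter, 8 mm tall rim with 5 mm wall (64 mm inner diameter), flat inner floor 3 mm above the bench. Origin at the centre of its underside, z up.
- saucer_yellow: yellow round open spill saucer fixed to the bench: 74 mm outer diameter, 8 mm tall rim with 5 mm wall (64 mm inner diameter), flat inner floor 3 mm above the bench. Origin at the centre of its underside, z up.
- saucer_green: green round open spill saucer fixed to the bench: 74 mm outer diameter, 8 mm tall rim with 5 mm wall (64 mm inner diameter), flat inner floor 3 mm above the bench. Origin at the centre of its underside, z up.
- saucer_black: black round open spill saucer fixed to the bench: 74 mm outer diameter, 8 mm tall rim with 5 mm wall (64 mm inner diameter), flat inner floor 3 mm above the bench. Origin at the centre of its underside, z up.
There are look-alikes about, which are no part of the job. What is shaped like the bottle_black but orange is not meant.

How it is judged:
By the outcome, as a careful person would: the job done as asked, in the order asked, and still so for the second after the job is handed in, with the robot touching nothing.
It also fails if it takes over 104 s, if anything falls off the work surface, if the arm or the gripper's body presses on something with over 40 N, if the wrist force passes 120 N, or if a joint passes its speed limit or range.

### The arm

A 7-joint arm with a two-finger parallel gripper is mounted at the origin on the work surface. World frame = base frame: x ahead of the robot, y to its left, z up, the work surface at z = 0. Lengths are in mm, angles in rad, forces in N, time in s.
With the tool pointing down it reaches from about 400 to 875 mm from the base axis. Payload 4.4 kg.
Tool frame: the origin (TCP) lies at the very end of the fingers, on their centre line; the grasp point (between the pads) lies 19 mm behind it; z points along the fingers, y is the line along which they close (so a half turn about z gives the same grasp; the last joint's range is limited). The gripper opens to 85 mm and grips with 20 to 120 N. Pads are 22 mm wide; open, the fingers measure 114 mm over their backs; the gripper's body (76 mm by 85 mm) begins 54 mm behind the grasp point. The pads swing forward as they close: fully open they stand 13 mm farther back than shut.
Start: joints at [1.148, 0.628, 0.038, 1.517, -0.027, 0.996, -0.02], TCP at [227.058, -609.067, 231.313] pointing down, gripper open.
Joint ranges: [-3.06, 3.06], [-0.37, 2.12], [-1.25, 1.32], [0.18, 2.47], [-1.1, 4.24], [0.23, 1.98], [-2.94, 2.94]. Speed limits (rad/s): [2.57, 2.57, 3.14, 3.14, 3.14, 3.14, 3.14].

### API

Orientations are given as [roll, pitch, yaw] about the fixed x, y, z axes, in that order (R = Rz(yaw) Ry(pitch) Rx(roll)).
In Python, from cell import monitor, viewer, workorder gives the robot as it stands.
- The arm moves only by the tool arm_command, never from a script. Its argument "series" is one flat list of numbers, 5 for each row, row after row: the opening in per cent of the stroke, from 0 (shut) to 100 (fully open), then the shift along the tool's x, y, z in cm, then the turn about the tool's z in degrees. In form: [claw, x, y, z, roll, claw, x, y, z, roll, ...]. A call has exactly 5 rows; each row is the pose to reach, as a shift and turn from the pose commanded when the call began, along the tool's axes at that moment; what a row does not reach only later rows make up. A row lasts 1/12 s, in which the tool goes at most 41.7 mm and 7.16 degrees, less where a joint would pass 70% of its speed; a pose out of reach is approached as far as the arm can. A call with a gripper value outside its range is refused whole. The fingers move at their own pace and stop on an object; the grip force is fixed at half the most. Time passes only in rows, so rows that repeat a pose let the fingers close, or fill a call up. It gives the time, the measured TCP pose, the force, the opening and the grip force at its end, in the units of the state.
- monitor.read_state(): the state, without advancing time (a new reading comes with each control period).
- viewer.get_image(name): name is "side" or "top"; returns (picture, depth): 384x512x3 uint8, red, green, blue; 384x512 float32, mm along the optical axis (not along the pixel's ray), 0 where there is no reading.
- viewer.camera_model(name): a dict with "mtx" (3x3 intrinsics, pixels), "dist_coeffs" ([k1, k2, p1, p2, k3] as OpenCV has them; the pictures are not rectified), "R" (3x3) and "t" (3): a world point X has camera coordinates R X + t. Camera axes: x right, y down, z forward; pixel columns grow to the right and rows downward; lengths in mm; the calibration is good to about 2 mm. A picture is of the moment at which its call begins. camera_model takes no time and is no camera call.
- workorder.finish_job(): hands the job in; it is judged then, once.
The state is a dict: "clock": time; "qpos": joint angles; "qd": joint speeds; "tau": joint torques, N m; "eef_pos": TCP position; "tool_rot": TCP orientation; "force": force on the tool from outside, world axes, zero at the start; "torque": the same for the moment, N m; "width": finger opening in mm; "gripper_force": force on a finger pad.
Only numpy, scipy, OpenCV 4.12 (cv2) and the standard library are available. Lean on these libraries where they do the work, as an engineer would, in place of code of your own. Each camera call takes 0.05 s, during which the arm holds its last target. There are 200 camera calls.

## Working session

There is one attempt and no reset: what is moved stays moved. The work goes in short steps, Python scripts to look and compute and a tool call to move; the robot and the scene stay as the last step left them, time stands still between calls to the robot, and variables do not carry over. Pictures are saved under pics/ and viewed, at most 14 in all, crops included, and the job is handed in when it is done.

Besides the shell and the picture viewer there is one more tool, called after "Emit:" as name(argument=value, ...) on one line, values as JSON. arm_command: Moves the arm, as the interface text tells. Its arguments: {"type":"object","properties":{"series":{"type":"array","items":{"type":"number"}}},"required":["series"]}

```bash
ls; mkdir -p pics; python3 - <<'E'
from cell import monitor, viewer
import cv2,numpy as np
s=monitor.read_state();print(s)
for n in("top","side"):
    p,d=viewer.get_image(n);cv2.imwrite(f"pics/{n}0.png",p[:,:,::-1]);np.savez(f"{n}0.npz",p=p,d=d)
    m=viewer.camera_model(n);print(n,{k:np.round(v,3).tolist() for k,v in m.items()})
E
```

```text
pics
{'clock': 0.0, 'qpos': array([ 1.14818206,  0.62937593,  0.03839696,  1.51836165, -0.02701306,
        0.99629822, -0.02000971]), 'qd': array([ 0.00096566, -0.00039361,  0.00088799,  0.00103858, -0.00010633,
       -0.00068552,  0.00026851]), 'tau': array([-6.31872335e-04, -5.63402903e+01,  1.22581534e+00, -1.93444151e+01,
        1.09290596e-02,  1.06931623e-02,  8.81630001e-06]), 'eef_pos': array([ 226.87596337, -608.4524445 ,  230.37098044]), 'tool_rot': array([-3.13966578e+00, -1.04693777e-05,  3.56833987e-01]), 'force': array([-0.42217893, -0.11473715,  0.68001247]), 'torque': array([-0.06079925, -0.07449291,  0.00955369]), 'gripper_force': 0.0, 'width': 85.1692601161099}
top {'mtx': [[416.258, 0.0, 253.783], [0.0, 416.258, 188.153], [0.0, 0.0, 1.0]], 'dist_coeffs': [-0.122, 0.0, 0.0, 0.0, 0.0], 'R': [[0.028, -1.0, 0.009], [-0.995, -0.029, -0.094], [0.094, -0.006, -0.996]], 't': [-16.804, 510.618, 942.925]}
side {'mtx': [[395.381, 0.0, 252.872], [0.0, 395.381, 186.737], [0.0, 0.0, 1.0]], 'dist_coeffs': [0.044, 0.0, 0.0, 0.0, 0.0], 'R': [[-0.963, -0.27, 0.014], [-0.215, 0.731, -0.648], [0.165, -0.627, -0.762]], 't': [486.073, 126.863, 841.471]}
```

View pics/top0.png

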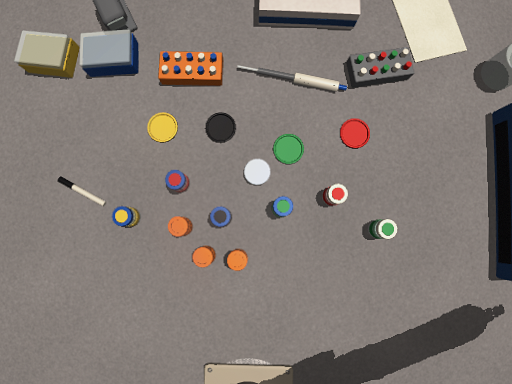

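View pics/side0.png

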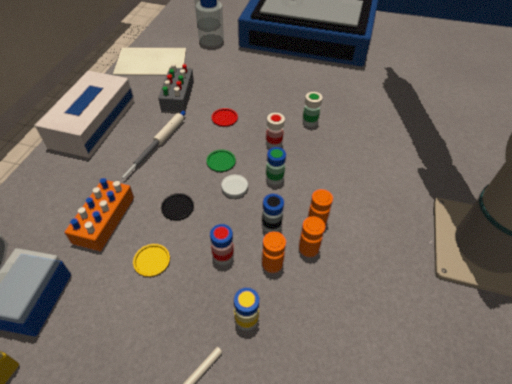

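The top view shows the candidates below.
- **Blue caps (wanted):** red (175,180), yellow (123,216), black (220,217), green (283,206).
- **White caps (used):** red (337,194), green (386,229).
- **Orange look-alikes:** (178,226), (203,256), (236,260).
- **Saucers:** yellow (162,127), black (220,127), green (288,149), red (354,133).
- **White disc, not a target:** (257,172).

I choose by blue cap ring plus dot colour. Next I measure and take one close crop.

```bash
cat > h.py <<'E'
import cv2,numpy as np
from cell import viewer
def ray(n,uv,z):
    m=viewer.camera_model(n);q=cv2.undistortPoints(np.array([[uv]],float),np.array(m["mtx"]),np.array(m["dist_coeffs"]))[0,0]
    R,t=np.array(m["R"]),np.array(m["t"]).ravel();c=-R.T@t;d=R.T@np.array([*q,1]);return (c+d*(z-c[2])/d[2])[:2]
E
python3 - <<'E'
import cv2,numpy as np
from h import *
def hit(n,p,lo,hi,near,z,r=16):
    hsv=cv2.cvtColor(p,cv2.COLOR_RGB2HSV)
    m=cv2.inRange(hsv,lo,hi)
    k=np.zeros_like(m);cv2.circle(k,near,r,255,-1);m&=k
    cs,_=cv2.findContours(m,cv2.RETR_EXTERNAL,cv2.CHAIN_APPROX_NONE)
    c=max(cs,key=cv2.contourArea);h=cv2.convexHull(c);e=cv2.fitEllipse(h)
    w=ray(n,e[0],z);print(n,near,np.round(e[0],1),np.round(e[1],1),"->",np.round(w))
    return w
T=np.load("top0.npz")["p"];S=np.load("side0.npz")["p"]
B=((100,110,40),(125,255,255))
for c,a,b in(("red",(175,180),(222,234)),("yel",(123,216),(246,300)),("green",(283,206),(276,157)),("black",(220,217),(273,204))):
    print(c);hit("top",T,*B,a,84);hit("side",S,*B,b,84,18)
print("saucers")
for c,lo,hi,a,b in(("red",(0,120,60),(6,255,255),(354,133),(225,117)),("yel",(18,100,80),(35,255,255),(162,127),(152,260)),("green",(40,60,40),(85,255,255),(288,149),(221,161)),("black",(0,0,0),(180,255,50),(220,127),(178,206))):
    hit("top",T,lo,hi,a,8,20);hit("side",S,lo,hi,b,8,24)
print("others")
for c,a in(("o",(178,226)),("o",(203,256)),("o",(236,260))):hit("top",T,(4,150,80),(14,255,255),a,84)
for a in((337,194),(386,229)):hit("top",T,(0,0,170),(180,60,255),a,84)
hit("top",T,(0,0,150),(180,60,255),(257,172),5)
cv2.imwrite("pics/crop0.png",cv2.resize(T[110:275,100:300],None,fx=3.6,fy=3.6,interpolation=2)[:,:,::-1])
E
```

```text
red
top (175, 180) [174.6 179.2] [18.9 19.4] -> [520. 172.]
side (222, 234) [220.9 235.2] [22.2 23.4] -> [519. 179.]
yel
top (123, 216) [122.1 215.9] [19.7 20.4] -> [436. 284.]
side (246, 300) [246.2 301. ] [24.9 27.6] -> [436. 291.]
green
top (283, 206) [282.5 205.9] [19.3 20. ] -> [468. -65.]
side (276, 157) [275.9 155.7] [18.3 19.8] -> [468. -57.]
black
top (220, 217) [219.7 216.2] [19.  19.5] -> [442.  70.]
side (273, 204) [272.9 204. ] [20.8 21.8] -> [442.  78.]
saucers
top (354, 133) [354.5 132.9] [29.4 30.2] -> [ 654. -242.]
side (225, 117) [224.3 116.8] [18.5 26.8] -> [ 654. -238.]
top (162, 127) [161.9 126.8] [29.6 30.5] -> [655. 223.]
side (152, 260) [151.  259.7] [32.6 39.1] -> [655. 227.]
top (288, 149) [288.2 148.3] [30.1 30.6] -> [610. -82.]
side (221, 161) [220.7 160.2] [22.6 29.7] -> [610. -78.]
top (220, 127) [220.  127.1] [29.  29.9] -> [657.  83.]
side (178, 206) [177.  206.7] [25.5 31.8] -> [657.  88.]
others
top (178, 226) [179.3 226. ] [19.5 24.2] -> [418. 157.]
top (203, 256) [203.3 256. ] [19.5 23.4] -> [355. 103.]
top (236, 260) [236.8 259.5] [20.  21.8] -> [350.  30.]
top (337, 194) [337.7 193.1] [19.1 19.9] -> [ 500. -186.]
top (386, 229) [387.5 228.6] [18.8 19.6] -> [ 425. -298.]
top (257, 172) [257.1 171.1] [26.1 26.4] -> [554.  -9.]
```

View pics/crop0.png

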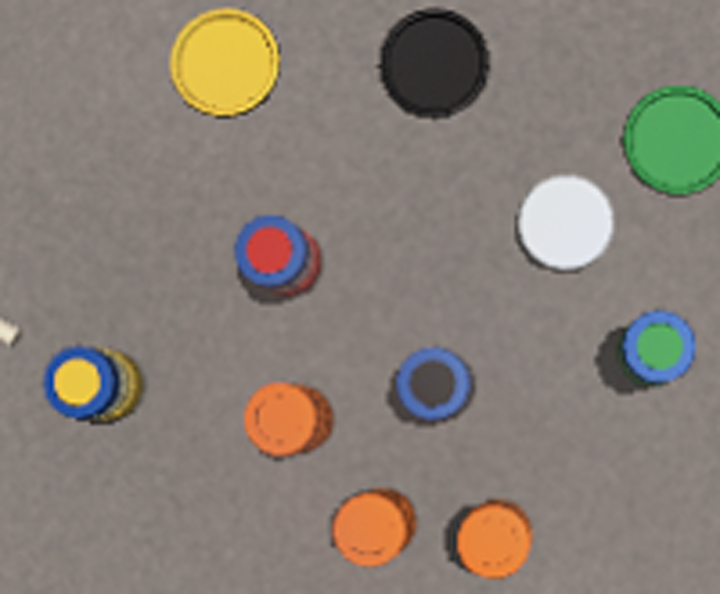

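The views agree in x. They differ 4–8 mm in y, so I use the mean y and close the fingers along world y, which centres the bottle there. The crop confirms the blue-capped bottles: red (270,250), yellow (78,382), black (434,383) and green (659,346). The orange ones and the plain white disc at (566,222) are rejected.

Starting the approach, turning the tool to yaw 0.

Emit:
arm_command(series=[75,3.8,-1.6,0,4.1,75,7.6,-3.2,0,8.2,75,11.4,-4.8,0,12.3,75,15.2,-6.4,0,16.4,75,18.9,-7.9,0,20.45])

```text
clock: 0.52
eef_pos: [377.6, -467.1, 230.9]
tool_rot: [-3.141, 0.0, -0.004]
force: [0.6, -0.4, -0.1]
width: 64.1
gripper_force: 0.0
```

Emit:
arm_command(series=[75,0.8,-4,0,0,75,1.6,-8,0,0,75,2.4,-12,0,0,75,3.2,-16,0,0,75,4,-20,0,0])

```text
clock: 0.93
eef_pos: [416.4, -266.9, 231.1]
tool_rot: [-3.141, 0.0, -0.0]
force: [1.5, 0.3, -0.7]
width: 64.0
gripper_force: 0.0
```

Emit:
arm_command(series=[75,0.8,-4,0,0,75,1.6,-8,0,0,75,2.4,-12,0,0,75,3.2,-16,0,0,75,4,-20,0,0])

```text
clock: 1.35
eef_pos: [456.4, -67.1, 231.3]
tool_rot: [-3.142, 0.0, -0.0]
force: [1.5, 0.4, -0.4]
width: 64.0
gripper_force: 0.0
```

Emit:
arm_command(series=[75,0.8,-4,0,0,75,1.6,-8,0,0,75,2.4,-12,0,0,75,3.2,-16,0,0,75,4,-20,0,0])

```text
clock: 1.77
eef_pos: [496.4, 133.0, 231.2]
tool_rot: [3.141, 0.0, 0.0]
force: [1.2, 0.7, -1.0]
width: 64.2
gripper_force: 0.0
```

Emit:
arm_command(series=[75,0.8,-1.5,1,0,75,1.6,-3,3,0,75,2.3,-4.4,5,0,75,2.3,-4.4,7,0,75,2.3,-4.4,8,0])

```text
clock: 2.18
eef_pos: [518.2, 175.7, 148.8]
tool_rot: [3.141, 0.004, 0.002]
force: [-0.4, -0.7, -0.5]
width: 64.1
gripper_force: 0.0
```

```bash
python3 - <<'E'
from h import *
from cell import monitor
print(monitor.read_state()["eef_pos"])
a,_=viewer.get_image("top");b,_=viewer.get_image("side")
A=cv2.resize(a[130:230,115:235],None,fx=3.3,fy=3.3);B=cv2.resize(b[180:280,160:280],None,fx=3.3,fy=3.3)
cv2.imwrite("pics/c1.png",np.hstack([A,B])[:,:,::-1])
E
```

```text
[518.22146683 175.66127792 148.75962755]
```

View pics/c1.png

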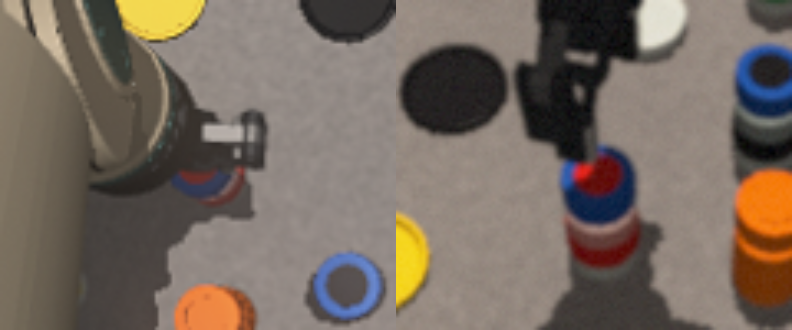

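The crop shows the open fingers straddling the red-dot blue cap, at (575,130) in the right-hand half, with the dot at (600,175). Descending.

Emit:
arm_command(series=[75,0,0,1.5,0,75,0,0,3,0,75,0,0,4.5,0,75,0,0,5.5,0,75,0,0,6,0])

```text
clock: 2.7
eef_pos: [519.5, 174.2, 91.0]
tool_rot: [3.141, 0.0, -0.001]
force: [-0.5, 0.4, -0.1]
width: 64.4
gripper_force: 0.0
```

Emit:
arm_command(series=[75,0,0,1,0,75,0,0,2,0,75,0,0,3,0,75,0,0,4,0,75,0,0,4,0])

```text
clock: 3.12
eef_pos: [518.4, 174.6, 49.3]
tool_rot: [3.141, 0.003, -0.0]
force: [-0.5, 0.2, -0.4]
width: 64.0
gripper_force: 0.0
```

Emit:
arm_command(series=[62,0,0,0,0,56,0,0,0,0,52,0,0,0,0,46,0,0,0,0,30,0,0,0,0])

```text
clock: 3.53
eef_pos: [520.1, 174.9, 52.0]
tool_rot: [-3.141, -0.001, -0.0]
force: [-0.9, -1.1, 4.5]
width: 42.2
gripper_force: 60.7
```

Emit:
arm_command(series=[10,0,0,0,0,10,0,0,0,0,10,0,0,0,0,10,0,0,0,0,10,0,0,0,0])

```text
clock: 3.95
eef_pos: [520.1, 174.8, 52.0]
tool_rot: [-3.141, -0.001, -0.0]
force: [-0.1, -1.4, 6.0]
width: 42.5
gripper_force: 60.8
```

Emit:
arm_command(series=[10,0,0,-0.5,0,10,0,0,-2,0,10,0,0,-5,0,10,0,0,-8.5,0,10,0,0,-11,0])

```text
clock: 4.37
eef_pos: [520.0, 175.3, 163.5]
tool_rot: [-3.141, -0.001, -0.0]
force: [0.7, 0.7, -0.8]
width: 42.1
gripper_force: 61.0
```

```bash
python3 - <<'E'
from h import *
from cell import monitor
s=monitor.read_state();print(s["eef_pos"],s["width"],s["force"])
b,_=viewer.get_image("side")
hsv=cv2.cvtColor(b,cv2.COLOR_RGB2HSV);m=cv2.inRange(hsv,(100,110,40),(125,255,255))
cv2.imwrite("pics/c2.png",cv2.resize(b[120:320,120:320],None,fx=3,fy=3)[:,:,::-1])
E
```

```text
[519.96784367 175.25669296 163.54756389] 42.11955268921148 [ 0.69685723  0.72835119 -0.82506405]
```

View pics/c2.png

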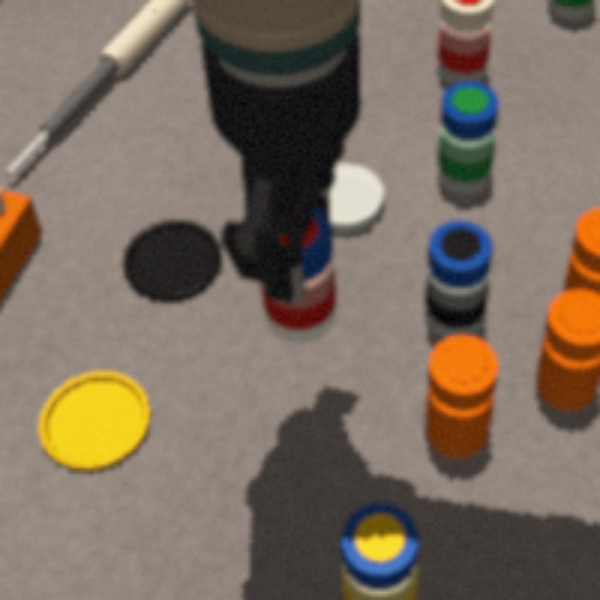

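The bottle hangs upright in the fingers at (298,265), with everything else undisturbed. Carrying it to the red saucer.

Emit:
arm_command(series=[10,0.3,0.8,0,0,10,0.9,2.6,0,0,10,1.8,5.4,0,0,10,2.8,8.6,0,0,10,3.9,12,0,0])

```text
clock: 4.83
eef_pos: [557.8, 54.1, 160.1]
tool_rot: [-3.142, 0.002, 0.002]
force: [1.0, -0.3, -1.1]
width: 42.7
gripper_force: 61.0
```

Emit:
arm_command(series=[10,1.1,3.4,0,0,10,2.2,6.8,0,0,10,3.3,10.2,0,0,10,4.4,13.6,0,0,10,5.5,17,0,0])

```text
clock: 5.25
eef_pos: [612.7, -117.3, 159.7]
tool_rot: [-3.141, 0.003, -0.001]
force: [-1.1, 0.8, -0.4]
width: 42.6
gripper_force: 61.0
```

Emit:
arm_command(series=[10,1.1,3.4,0,0,10,2.2,6.8,0,0,10,3.1,9.6,0,0,10,3.7,11.7,0,0,10,4,12.5,0,0])

```text
clock: 5.67
eef_pos: [652.0, -246.0, 159.3]
tool_rot: [3.139, 0.003, -0.006]
force: [-0.9, -0.7, -0.0]
width: 42.5
gripper_force: 61.0
```

Emit:
arm_command(series=[10,0,0,1,0,10,0,0,3,0,10,0,0,5,0,10,0,0,7,0,10,0,0,8,0])

```text
clock: 6.08
eef_pos: [651.2, -236.1, 77.3]
tool_rot: [-3.138, 0.006, 0.003]
force: [-1.7, 0.4, -1.0]
width: 43.1
gripper_force: 61.0
```

Emit:
arm_command(series=[10,0,0,0,0,10,0,0,0,0,10,0,0,0,0,10,0,0,0,0,10,0,0,0,0])

```text
clock: 6.5
eef_pos: [654.4, -240.2, 82.7]
tool_rot: [3.141, -0.002, -0.0]
force: [0.0, -0.7, -1.1]
width: 42.0
gripper_force: 61.0
```

```bash
python3 - <<'E'
from h import *
a,_=viewer.get_image("top");b,_=viewer.get_image("side")
A=cv2.resize(a[90:190,300:410],None,fx=3.5,fy=3.5);B=cv2.resize(b[50:150,170:280],None,fx=3.5,fy=3.5)
cv2.imwrite("pics/c3.png",np.hstack([A,B])[:,:,::-1])
E
```

```text
(no output)
```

View pics/c3.png

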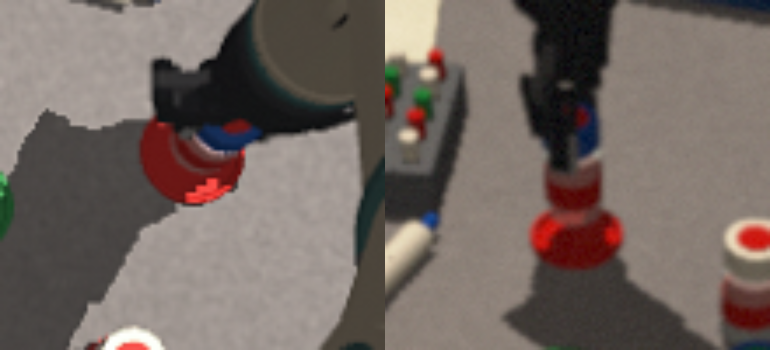

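The crop shows the bottle above the saucer, at (572,170) against the saucer centre (577,237) in the right-hand half, so it is well centred. Lowering gently.

Emit:
arm_command(series=[10,0,0,0.5,0,10,0,0,1.1,0,10,0,0,1.7,0,10,0,0,2.1,0,10,0,0,2.3,0])

```text
clock: 7.02
eef_pos: [652.8, -239.8, 56.9]
tool_rot: [-3.141, 0.002, -0.0]
force: [-0.0, 0.3, -1.2]
width: 42.5
gripper_force: 61.0
```

Emit:
arm_command(series=[10,0,0,0.1,0,10,0,0,0.1,0,10,0,0,0.2,0,10,0,0,0.2,0,10,0,0,0.2,0])

```text
clock: 7.43
eef_pos: [653.8, -240.1, 56.6]
tool_rot: [3.141, -0.0, -0.0]
force: [0.8, -0.0, -1.5]
width: 42.8
gripper_force: 61.0
```

Emit:
arm_command(series=[10,0,0,0.05,0,10,0,0,0.1,0,10,0,0,0.1,0,10,0,0,0.1,0,10,0,0,0.1,0])

```text
clock: 7.85
eef_pos: [653.6, -240.0, 55.4]
tool_rot: [-3.142, -0.0, -0.0]
force: [0.5, 0.0, -1.7]
width: 42.7
gripper_force: 61.0
```

Emit:
arm_command(series=[10,0,0,0.05,0,10,0,0,0.1,0,10,0,0,0.1,0,10,0,0,0.1,0,10,0,0,0.1,0])

```text
clock: 8.27
eef_pos: [653.8, -240.2, 55.1]
tool_rot: [3.141, -0.001, -0.0]
force: [-1.9, -0.3, 5.6]
width: 42.4
gripper_force: 61.6
```

Contact felt. Opening slowly, then up.

Emit:
arm_command(series=[54,0,0,0,0,58,0,0,0,0,63,0,0,0,0,69,0,0,0,0,75,0,0,0,0])

```text
clock: 8.68
eef_pos: [653.5, -240.1, 54.1]
tool_rot: [-3.142, 0.0, -0.0]
force: [-0.6, 0.3, 0.6]
width: 64.2
gripper_force: 0.0
```

Emit:
arm_command(series=[75,0,0,-1,0,75,0,0,-3,0,75,0,0,-6,0,75,0,0,-9,0,75,0,0,-12,0])

```text
clock: 9.1
eef_pos: [653.4, -240.1, 176.2]
tool_rot: [3.142, -0.0, -0.0]
force: [1.1, -0.4, 0.1]
width: 63.7
gripper_force: 0.0
```

Emit:
arm_command(series=[75,-1,-1,0,0,75,-3.5,-3.4,0,0,75,-6.2,-6,0,0,75,-8.9,-8.6,0,0,75,-11.6,-11.2,0,0])

```text
clock: 9.52
eef_pos: [536.5, -127.1, 175.2]
tool_rot: [3.142, -0.001, -0.001]
force: [0.2, 1.4, -0.2]
width: 64.2
gripper_force: 0.0
```

Emit:
arm_command(series=[75,-2.7,-2.6,0,0,75,-5,-4.8,0,0,75,-6.5,-6.2,0,0,75,-7,-6.7,0,0,75,-7,-6.7,0,0])

```text
clock: 9.93
eef_pos: [467.0, -59.8, 175.1]
tool_rot: [-3.141, -0.001, 0.002]
force: [0.7, 0.2, 0.1]
width: 64.4
gripper_force: 0.0
```

```bash
python3 - <<'E'
from h import *
from cell import monitor
print(monitor.read_state()["eef_pos"])
a,_=viewer.get_image("top");b,_=viewer.get_image("side")
A=cv2.resize(a[80:240,250:410],None,fx=2.4,fy=2.4);B=cv2.resize(b[60:220,160:320],None,fx=2.4,fy=2.4)
cv2.imwrite("pics/c4.png",np.hstack([A,B])[:,:,::-1])
E
```

```text
[467.02438897 -59.81484035 175.14888957]
```

View pics/c4.png

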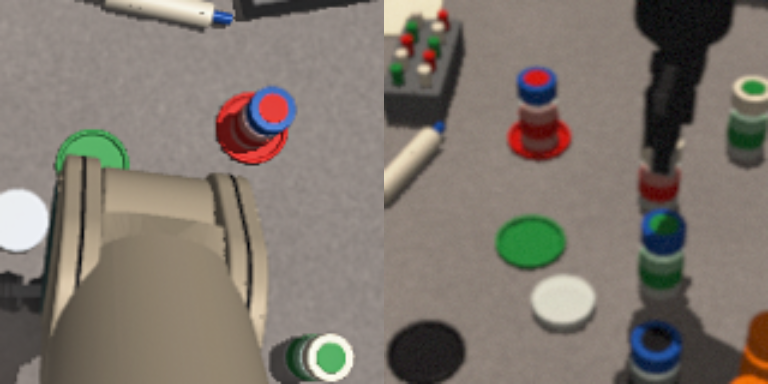

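The red bottle stands upright inside its saucer: left half, cap (271,110) over saucer (252,127). Because its true position is known, I use it to settle the y bias between the cameras.

```bash
python3 - <<'E'
from h import *
print(ray("top",(250+271/2.4,80+110/2.4),87),ray("side",(160+153/2.4,60+78/2.4),87))
E
```

```text
[ 651.76663963 -241.51696077] [ 652.65657363 -241.04480564]
```

Emit:
arm_command(series=[75,0,0,2,0,75,0,0,4,0,75,0,0,6,0,75,0,0,7.5,0,75,0,0,8,0])

```text
clock: 10.45
eef_pos: [467.9, -62.4, 92.3]
tool_rot: [3.141, 0.002, -0.002]
force: [-0.1, 0.3, 0.4]
width: 64.1
gripper_force: 0.0
```

Emit:
arm_command(series=[75,0,0,1,0,75,0,0,2,0,75,0,0,3.2,0,75,0,0,4.3,0,75,0,0,4.3,0])

```text
clock: 10.87
eef_pos: [467.5, -61.6, 49.9]
tool_rot: [3.141, 0.002, -0.001]
force: [-0.1, 0.3, 0.9]
width: 64.0
gripper_force: 0.0
```

Emit:
arm_command(series=[62,0,0,0,0,56,0,0,0,0,52,0,0,0,0,46,0,0,0,0,30,0,0,0,0])

```text
clock: 11.28
eef_pos: [468.4, -61.5, 52.2]
tool_rot: [3.141, -0.002, -0.001]
force: [-0.6, -1.0, 6.2]
width: 42.6
gripper_force: 60.3
```

Emit:
arm_command(series=[10,0,0,0,0,10,0,0,0,0,10,0,0,-0.5,0,10,0,0,-2,0,10,0,0,-5,0])

```text
clock: 11.7
eef_pos: [465.3, -60.4, 99.9]
tool_rot: [-3.141, 0.006, 0.0]
force: [0.9, 0.3, -1.0]
width: 42.8
gripper_force: 60.9
```

Emit:
arm_command(series=[10,0,0,-3,0,10,0,0,-5,0,10,0,0,-6,0,10,0,0,-6,0,10,0,0,-6,0])

```text
clock: 12.12
eef_pos: [467.6, -60.8, 161.7]
tool_rot: [-3.141, -0.001, 0.0]
force: [-0.5, -0.2, -1.6]
width: 42.6
gripper_force: 61.0
```

Emit:
arm_command(series=[10,1.2,0.2,0,0,10,3.6,0.5,0,0,10,6.8,0.9,0,0,10,9.8,1.3,0,0,10,12,1.6,0,0])

```text
clock: 12.53
eef_pos: [589.3, -77.0, 159.7]
tool_rot: [-3.141, 0.001, 0.0]
force: [1.6, 0.4, -0.3]
width: 42.5
gripper_force: 61.0
```

Emit:
arm_command(series=[10,1.6,0.2,0,0,10,2.2,0.3,0.5,0,10,2.2,0.3,2,0,10,2.2,0.3,4,0,10,2.2,0.3,6,0])

```text
clock: 12.95
eef_pos: [608.0, -79.8, 99.2]
tool_rot: [-3.141, 0.003, -0.0]
force: [0.3, -0.1, -1.0]
width: 42.6
gripper_force: 61.0
```

Emit:
arm_command(series=[10,0,0,1.6,0,10,0,0,2.9,0,10,0,0,3.8,0,10,0,0,4.2,0,10,0,0,4.3,0])

```text
clock: 13.37
eef_pos: [608.9, -79.9, 57.3]
tool_rot: [-3.141, 0.002, -0.0]
force: [0.6, -0.1, -1.6]
width: 42.6
gripper_force: 61.0
```

Emit:
arm_command(series=[10,0,0,0.1,0,10,0,0,0.1,0,10,0,0,0.2,0,10,0,0,0.2,0,10,0,0,0.2,0])

```text
clock: 13.78
eef_pos: [609.9, -80.1, 56.8]
tool_rot: [3.142, -0.001, -0.0]
force: [-0.9, 0.5, -0.5]
width: 42.6
gripper_force: 61.0
```

Emit:
arm_command(series=[10,0,0,0.05,0,10,0,0,0.1,0,10,0,0,0.1,0,10,0,0,0.1,0,10,0,0,0.1,0])

```text
clock: 14.2
eef_pos: [609.7, -80.1, 55.3]
tool_rot: [3.142, -0.0, -0.0]
force: [0.9, -0.2, -0.7]
width: 42.7
gripper_force: 61.0
```

Emit:
arm_command(series=[10,0,0,0.05,0,10,0,0,0.1,0,10,0,0,0.1,0,10,0,0,0.1,0,10,0,0,0.1,0])

```text
clock: 14.62
eef_pos: [610.0, -80.2, 55.2]
tool_rot: [3.142, -0.001, -0.0]
force: [-1.3, -1.1, 5.8]
width: 42.8
gripper_force: 61.7
```

Emit:
arm_command(series=[54,0,0,0,0,58,0,0,0,0,63,0,0,0,0,69,0,0,0,0,75,0,0,0,0])

```text
clock: 15.03
eef_pos: [609.6, -80.0, 54.2]
tool_rot: [-3.142, 0.0, -0.0]
force: [-0.1, 0.1, 0.4]
width: 63.6
gripper_force: 0.0
```

Emit:
arm_command(series=[75,0,0,-1,0,75,0,0,-3,0,75,0,0,-6,0,75,0,0,-9,0,75,0,0,-12,0])

```text
clock: 15.45
eef_pos: [609.4, -80.1, 176.2]
tool_rot: [3.142, 0.0, -0.0]
force: [0.5, 0.6, -0.1]
width: 64.3
gripper_force: 0.0
```

Emit:
arm_command(series=[75,-1,-1,0,0,75,-3.4,-3.1,0,0,75,-6,-5.5,0,0,75,-8.6,-7.9,0,0,75,-11.2,-10.3,0,0])

```text
clock: 15.87
eef_pos: [496.5, 23.7, 175.1]
tool_rot: [-3.141, -0.001, -0.001]
force: [-0.0, 0.1, -0.2]
width: 64.1
gripper_force: 0.0
```

Emit:
arm_command(series=[75,-2.6,-2.4,0,0,75,-4.6,-4.2,0,0,75,-5.6,-5.1,0,0,75,-5.6,-5.1,0,0,75,-5.6,-5.1,0,0])

```text
clock: 16.28
eef_pos: [442.6, 74.0, 175.0]
tool_rot: [3.142, -0.002, 0.001]
force: [-0.2, 0.0, 0.6]
width: 63.7
gripper_force: 0.0
```

```bash
python3 - <<'E'
from h import *
from cell import monitor
print(monitor.read_state()["eef_pos"])
a,_=viewer.get_image("top");b,_=viewer.get_image("side")
A=cv2.resize(a[110:270,160:320],None,fx=2.4,fy=2.4);B=cv2.resize(b[110:270,180:340],None,fx=2.4,fy=2.4)
cv2.imwrite("pics/c5.png",np.hstack([A,B])[:,:,::-1])
E
```

```text
[442.64039199  73.9532251  174.99355369]
```

View pics/c5.png

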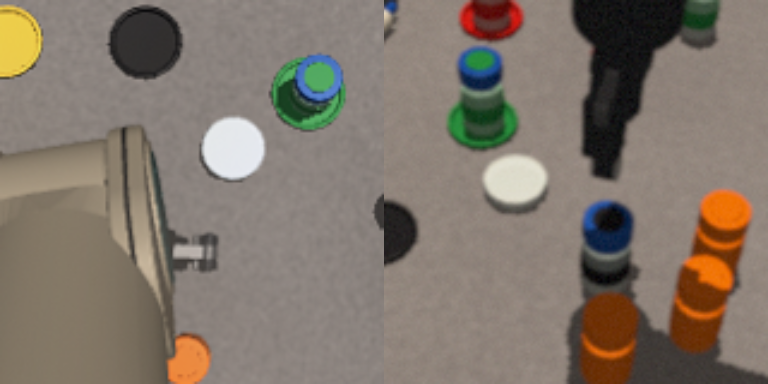

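Green stands in its saucer (side half, (480,100)). The gripper is above the black bottle (607,225), clear of the orange one at (610,340). Grasping.

Emit:
arm_command(series=[75,0,0,2,0,75,0,0,4,0,75,0,0,6,0,75,0,0,7.5,0,75,0,0,8,0])

```text
clock: 16.8
eef_pos: [441.9, 72.4, 92.4]
tool_rot: [3.14, 0.002, -0.003]
force: [0.4, -0.2, -0.5]
width: 63.8
gripper_force: 0.0
```

Emit:
arm_command(series=[75,0,0,1,0,75,0,0,2,0,75,0,0,3.2,0,75,0,0,4.3,0,75,0,0,4.3,0])

```text
clock: 17.22
eef_pos: [442.0, 73.0, 50.1]
tool_rot: [3.141, 0.001, -0.002]
force: [-1.2, -0.5, -0.2]
width: 64.3
gripper_force: 0.0
```

Emit:
arm_command(series=[62,0,0,0,0,56,0,0,0,0,52,0,0,0,0,46,0,0,0,0,30,0,0,0,0])

```text
clock: 17.63
eef_pos: [442.5, 73.5, 52.2]
tool_rot: [3.141, -0.002, -0.001]
force: [-0.8, -2.3, 6.5]
width: 42.5
gripper_force: 60.3
```

Emit:
arm_command(series=[10,0,0,0,0,10,0,0,0,0,10,0,0,-0.5,0,10,0,0,-2,0,10,0,0,-5,0])

```text
clock: 18.05
eef_pos: [439.6, 73.9, 100.2]
tool_rot: [3.141, 0.006, 0.0]
force: [0.6, -0.5, -2.0]
width: 42.4
gripper_force: 61.2
```

Emit:
arm_command(series=[10,0,0,-3,0,10,0,0,-5,0,10,0,0,-6,0,10,0,0,-6,0,10,0,0,-6,0])

```text
clock: 18.47
eef_pos: [441.7, 74.3, 161.8]
tool_rot: [-3.141, -0.001, 0.0]
force: [0.6, -0.7, -3.4]
width: 42.5
gripper_force: 61.2
```

Emit:
arm_command(series=[10,1,0,0,0,10,3.2,-0.2,0,0,10,6.2,-0.4,0,0,10,9.4,-0.6,0,0,10,12.6,-0.7,0,0])

```text
clock: 18.88
eef_pos: [568.8, 81.1, 159.8]
tool_rot: [3.141, 0.002, 0.0]
force: [0.2, 0.6, -1.4]
width: 42.5
gripper_force: 61.2
```

Emit:
arm_command(series=[10,3.2,-0.2,0,0,10,6,-0.3,0,0,10,7.9,-0.4,0,0,10,8.8,-0.4,0.5,0,10,8.9,-0.4,2,0])

```text
clock: 19.3
eef_pos: [659.7, 84.8, 140.8]
tool_rot: [-3.141, -0.004, -0.001]
force: [0.1, 0.8, -0.6]
width: 42.6
gripper_force: 61.2
```

Emit:
arm_command(series=[10,0,0,2,0,10,0,0,4,0,10,0,0,6,0,10,0,0,7.4,0,10,0,0,8,0])

```text
clock: 19.72
eef_pos: [653.9, 84.6, 57.6]
tool_rot: [3.141, 0.006, -0.0]
force: [0.3, 0.1, -1.7]
width: 42.5
gripper_force: 61.2
```

Emit:
arm_command(series=[10,0,0,0.2,0,10,0,0,0.3,0,10,0,0,0.4,0,10,0,0,0.5,0,10,0,0,0.5,0])

```text
clock: 20.13
eef_pos: [657.2, 85.0, 57.2]
tool_rot: [-3.141, -0.002, -0.0]
force: [0.0, 0.7, -1.4]
width: 42.2
gripper_force: 61.2
```

Emit:
arm_command(series=[10,0,0,0.05,0,10,0,0,0.1,0,10,0,0,0.1,0,10,0,0,0.1,0,10,0,0,0.1,0])

```text
clock: 20.55
eef_pos: [656.7, 84.9, 55.5]
tool_rot: [-3.142, -0.0, -0.0]
force: [-0.0, 0.0, -1.6]
width: 42.5
gripper_force: 61.2
```

Emit:
arm_command(series=[10,0,0,0.05,0,10,0,0,0.1,0,10,0,0,0.1,0,10,0,0,0.1,0,10,0,0,0.1,0])

```text
clock: 20.97
eef_pos: [657.0, 84.9, 55.4]
tool_rot: [-3.141, -0.001, -0.0]
force: [-1.4, -0.0, 5.2]
width: 42.8
gripper_force: 61.9
```

Emit:
arm_command(series=[54,0,0,0,0,58,0,0,0,0,63,0,0,0,0,69,0,0,0,0,75,0,0,0,0])

```text
clock: 21.38
eef_pos: [656.7, 85.0, 54.2]
tool_rot: [-3.142, -0.0, -0.0]
force: [0.3, -0.3, -0.4]
width: 64.4
gripper_force: 0.0
```

Emit:
arm_command(series=[75,0,0,-1,0,75,0,0,-3,0,75,0,0,-6,0,75,0,0,-9,0,75,0,0,-12,0])

```text
clock: 21.8
eef_pos: [656.5, 84.8, 176.2]
tool_rot: [3.142, -0.0, -0.0]
force: [1.1, 0.1, 0.8]
width: 64.2
gripper_force: 0.0
```

Emit:
arm_command(series=[75,-1,-0.9,0,0,75,-3.4,-3.1,0,0,75,-6.2,-5.7,0,0,75,-9,-8.2,0,0,75,-11.8,-10.8,0,0])

```text
clock: 22.22
eef_pos: [537.6, 193.6, 175.2]
tool_rot: [-3.141, -0.001, -0.001]
force: [1.0, 1.0, -0.6]
width: 63.9
gripper_force: 0.0
```

Emit:
arm_command(series=[75,-2.8,-2.6,0,0,75,-5.6,-5.1,0,0,75,-8,-7.3,0,0,75,-9.7,-8.8,0,0,75,-10.3,-9.4,0,0])

```text
clock: 22.63
eef_pos: [432.3, 290.3, 175.1]
tool_rot: [-3.14, 0.001, 0.006]
force: [-0.0, -0.3, -0.2]
width: 64.2
gripper_force: 0.0
```

Emit:
arm_command(series=[75,0,0,0,0,75,0,0,0,0,75,0,0,0,0,75,0,0,0,0,75,0,0,0,0])

```text
clock: 23.05
eef_pos: [436.9, 285.6, 174.3]
tool_rot: [3.141, -0.001, -0.003]
force: [1.5, 0.1, 0.5]
width: 64.0
gripper_force: 0.0
```

```bash
python3 - <<'E'
from h import *
from cell import monitor
print(monitor.read_state()["eef_pos"])
a,_=viewer.get_image("top");b,_=viewer.get_image("side")
A=cv2.resize(a[90:260,100:270],None,fx=2.3,fy=2.3);B=cv2.resize(b[170:340,130:300],None,fx=2.3,fy=2.3)
cv2.imwrite("pics/c6.png",np.hstack([A,B])[:,:,::-1])
E
```

```text
[436.9157871  285.61030568 174.27020304]
```

View pics/c6.png

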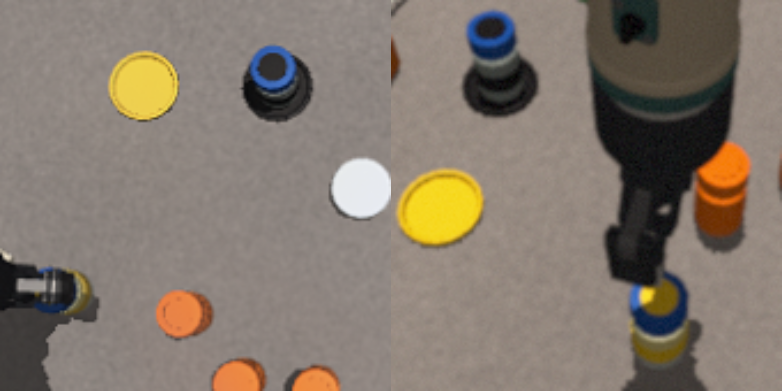

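Black stands in its saucer (right half, (497,60)). The fingers are lined up over the yellow-dot cap (657,300). Grasping.

Emit:
arm_command(series=[75,0,0,2,0,75,0,0,4,0,75,0,0,6,0,75,0,0,7.5,0,75,0,0,8,0])

```text
clock: 23.57
eef_pos: [434.8, 285.8, 92.2]
tool_rot: [3.139, 0.003, -0.001]
force: [0.6, 0.1, -0.1]
width: 64.1
gripper_force: 0.0
```

Emit:
arm_command(series=[75,0,0,1,0,75,0,0,2,0,75,0,0,3.2,0,75,0,0,4.3,0,75,0,0,4.3,0])

```text
clock: 23.98
eef_pos: [434.8, 286.4, 49.6]
tool_rot: [3.14, 0.002, -0.0]
force: [0.9, 0.8, -0.1]
width: 64.2
gripper_force: 0.0
```

Emit:
arm_command(series=[62,0,0,0,0,56,0,0,0,0,52,0,0,0,0,46,0,0,0,0,30,0,0,0,0])

```text
clock: 24.4
eef_pos: [436.2, 287.5, 52.2]
tool_rot: [-3.14, -0.001, 0.0]
force: [0.4, 0.5, 6.1]
width: 42.4
gripper_force: 60.5
```

Emit:
arm_command(series=[10,0,0,0,0,10,0,0,0,0,10,0,0,-0.5,0,10,0,0,-2,0,10,0,0,-5,0])

```text
clock: 24.82
eef_pos: [433.6, 285.4, 99.6]
tool_rot: [3.138, 0.005, -0.0]
force: [-0.2, 0.1, -0.6]
width: 42.5
gripper_force: 61.0
```

Emit:
arm_command(series=[10,0,0,-3,0,10,0,0,-5,0,10,0,0,-6,0,10,0,0,-6,0,10,0,0,-6,0])

```text
clock: 25.23
eef_pos: [435.4, 286.7, 161.1]
tool_rot: [3.141, 0.0, -0.0]
force: [-0.3, 0.3, -1.0]
width: 42.6
gripper_force: 61.0
```

Emit:
arm_command(series=[10,1,0.3,0,0,10,3.2,0.9,0,0,10,6.2,1.8,0,0,10,9.4,2.7,0,0,10,12.6,3.6,0,0])

```text
clock: 25.65
eef_pos: [562.7, 249.6, 159.3]
tool_rot: [3.14, 0.003, 0.0]
force: [0.2, 0.4, -1.3]
width: 42.8
gripper_force: 61.0
```

Emit:
arm_command(series=[10,3.2,0.9,0,0,10,6.2,1.7,0,0,10,8.2,2.3,0,0,10,9.1,2.6,0.5,0,10,9.3,2.6,2,0])

```text
clock: 26.07
eef_pos: [657.6, 222.7, 140.6]
tool_rot: [3.141, -0.003, -0.003]
force: [0.6, 0.3, 0.2]
width: 42.2
gripper_force: 61.0
```

Emit:
arm_command(series=[10,0,0,2,0,10,0,0,4,0,10,0,0,6,0,10,0,0,7.4,0,10,0,0,8,0])

```text
clock: 26.48
eef_pos: [650.9, 225.1, 57.1]
tool_rot: [3.14, 0.007, 0.001]
force: [-0.5, -0.0, -1.3]
width: 42.3
gripper_force: 61.0
```

Emit:
arm_command(series=[10,0,0,0.2,0,10,0,0,0.3,0,10,0,0,0.4,0,10,0,0,0.5,0,10,0,0,0.5,0])

```text
clock: 26.9
eef_pos: [655.2, 225.1, 57.2]
tool_rot: [-3.141, -0.001, -0.0]
force: [-0.5, -0.7, -0.8]
width: 42.3
gripper_force: 61.0
```

Emit:
arm_command(series=[10,0,0,0.05,0,10,0,0,0.1,0,10,0,0,0.1,0,10,0,0,0.1,0,10,0,0,0.1,0])

```text
clock: 27.32
eef_pos: [654.7, 224.9, 55.4]
tool_rot: [-3.142, -0.0, -0.0]
force: [-0.7, 0.2, -1.1]
width: 42.9
gripper_force: 61.0
```

Emit:
arm_command(series=[10,0,0,0.05,0,10,0,0,0.1,0,10,0,0,0.1,0,10,0,0,0.1,0,10,0,0,0.1,0])

```text
clock: 27.73
eef_pos: [654.9, 224.9, 55.3]
tool_rot: [-3.141, -0.001, -0.0]
force: [-0.8, -1.4, 5.0]
width: 42.6
gripper_force: 61.8
```

Contact. Releasing, rising and clearing the view.

Emit:
arm_command(series=[54,0,0,0,0,58,0,0,0,0,63,0,0,0,0,69,0,0,0,0,75,0,0,0,0])

```text
clock: 28.15
eef_pos: [654.6, 224.9, 54.1]
tool_rot: [3.142, 0.0, -0.0]
force: [0.2, 0.0, -0.2]
width: 63.6
gripper_force: 0.0
```

Emit:
arm_command(series=[75,0,0,-1,0,75,0,0,-3,0,75,0,0,-6,0,75,0,0,-9,0,75,0,0,-12,0])

```text
clock: 28.57
eef_pos: [654.6, 224.8, 176.2]
tool_rot: [3.142, -0.0, -0.0]
force: [-0.3, 0.2, -0.4]
width: 64.1
gripper_force: 0.0
```

Emit:
arm_command(series=[75,-2,-1.5,0,0,75,-5,-4,0,0,75,-8,-6,0,0,75,-11,-8,0,0,75,-13,-9,0,0])

```text
clock: 28.98
eef_pos: [521.0, 318.7, 175.2]
tool_rot: [-3.139, 0.002, 0.004]
force: [-0.4, 1.3, 0.3]
width: 63.9
gripper_force: 0.0
```

Emit:
arm_command(series=[75,-2,-1,0,0,75,-3,-2,0,0,75,-3,-2,0,0,75,-3,-2,0,0,75,-3,-2,0,0])

```text
clock: 29.4
eef_pos: [496.7, 333.9, 174.7]
tool_rot: [3.141, -0.002, -0.002]
force: [0.7, -1.2, -1.1]
width: 63.8
gripper_force: 0.0
```

```bash
python3 - <<'E'
from h import *
a,_=viewer.get_image("top");b,_=viewer.get_image("side")
cv2.imwrite("pics/c7.png",np.hstack([a[60:360,90:440],b[60:360,110:460]])[:,:,::-1])
E
```

```text
(no output)
```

View pics/c7.png

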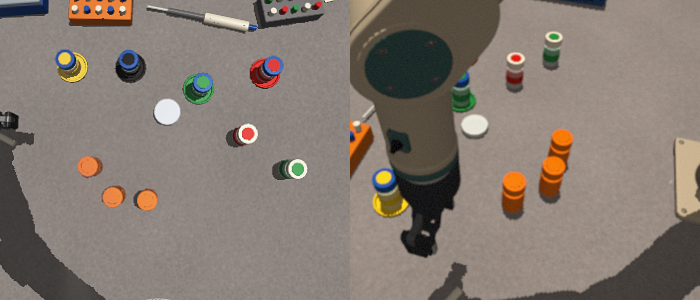

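All four stand upright in their own saucers: yellow (70,62), black (129,63), green (200,87) and red (266,70) in the left half. The two used bottles stand at (246,133) and (294,169), and the oranges are unmoved. Handing in.

```bash
python3 -c "
from cell import workorder
print(workorder.finish_job())"
```

```text
the job is handed in; nothing more can be done
None
```

The job is handed in: all four blue-capped bottles stand upright in the saucers of their own colour after about 29 s of robot time, and the white-capped and orange bottles were left where they stood.

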